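# Retaining ring onto a guarded drive axle

### The job

Slide the clear guard door of the drive unit fully open. Then take the bent-tip ring pliers off their rest, squeeze them shut so that the snap ring on their tips is spread wide, and slide it down over the end of the axle to the groove just above the pulley, leaving the other objects where they are. Finish while holding: the door open, the pliers still gripped and squeezed, the spread ring held level around the groove.

Things in the scene. Friction and masses are not known exactly. Their poses are not given: they have to be found in the camera images.
- drive: White drive unit fixed to the bench; origin on the bench under its axle, z up. Housing x -62 to 75, y -70 to 175 mm, 30 mm high; motor cover 105 mm high over y 71 to 171 mm, x -36 to 72 mm. Axle bay open above; clear 4 mm walls at y = -63 and x = 70 mm, up to 113 mm high; the clear sliding door closes its front at x = -50 mm, in track strips 40 mm high (x -56 to -44 mm).
- groove (a point): On the axle's centre line at mid-height of its groove, 53.5 mm above the bench; axes as drive. The groove is 7 mm high (50 to 57 mm above the bench) and 19 mm across. Its lower side is the top of a dark hub 34 mm across, on a toothed aluminium pulley 72 mm across with its top at 46 mm.
- axle_top (a point): Centre of the upper end of the vertical steel axle stub, 85 mm above the bench, 31.5 mm above groove. The axle is 23 mm in diameter above the groove, its rim rounded by 2 mm.
- guard_door (a joint): Travel of the door along its track in m: 0 closed, 0.11 fully open at its stop; starts 0 to 25 mm ajar. It opens to +y of drive against about 1.2 N of friction and stays where it is left. The clear door is 116 mm wide and 4 mm thick; its aluminium top edge is 110 mm above the bench.
- door_knob (a point): Centre of the plain steel upright block handle on the middle of the door's top edge: 14 mm (x) by 18 mm (y, along the track) and 34 mm high, from 110 to 144 mm above the bench; the point is 127 mm above the bench. It moves with the door. Axes as drive.
- rest: Grey tool rest fixed to the bench under the pliers: base plate x -120 to 30 mm, 80 mm wide, 8 mm thick; two blocks 45 mm high, one 28 x 40 mm under the pivot (x -14 to 14 mm), one 24 x 76 mm under the handle ends (x -116 to -92 mm). Between the blocks the handles hang free, 37 mm above the plate. Origin on the bench under the front block; x along the pliers to the ring.
- pliers: Steel snap-ring pliers, about 170 g, loose and flat on the rest. Origin at the underside of the pivot (22 mm across, 18 mm high), 45 mm above the bench; x to the ring, z up. Jaws reach x = 61 mm at z 4 to 10 mm, with pins down into the ring, which stays on them for good. Jaws and ring are up to 42 mm wide. Squeezing the handles moves the tips apart and spreads the ring.
- ring_centre (a point): Centre of the snap ring when spread: x = 70, y = 0, z = -6 mm of pliers, same axes. Dark steel ring, 3 mm thick (z -7.5 to -4.5 mm). Spread fully it is round, 29 mm inside, 37 mm outside, its gap towards the pivot; at rest it is only about 20 mm wide inside and does not go over the axle.
- grip_point (a point): Middle between the handles where to squeeze: x = -50, y = 0, z = 7 mm of pliers, 120 mm behind and 13 mm above ring_centre. Two black handles, x -25 to -110 mm, each 9 mm thick, 14 mm high (z 0 to 14). At rest they form a V (0.16 rad each), about 43 mm over their outsides here; squeezed to the stop they are parallel, 26 mm over their outsides.
- handle_left (a joint): Squeeze of each handle in rad: 0 sprung open, 0.16 squeezed shut on the stop (ring fully spread). The spring needs about 5 N at grip_point to start and 9 N to reach the stop; 25 to 40 N does no harm and carries the pliers firmly.
- jar: Bystander: small amber capped jar, 44 mm across, 60 mm high, standing; origin at its underside. Leave it.
- screwdriver: Bystander: wooden-handled screwdriver 170 mm long, lying on the bench; origin at its underside. Leave it.
- cup: Bystander: small open steel cup, 56 mm across, 50 mm high, standing; origin at its underside. Leave it.
Things that resemble listed ones, but are neither listed nor needed, are in the scene too. There is more than one size of the pliers; the job needs the largest.

How it is judged:
By the outcome, as a careful person would: the job done as asked, in the order asked, and still so for the second after the job is handed in, while the arm keeps its last pose, push and grip.
It also fails if it takes over 56 s, if anything falls off the work surface, if the arm or the gripper's body presses on something with over 40 N, if the wrist force passes 120 N, or if a joint passes its speed limit or range.

### The arm

A 6-joint arm with a two-finger parallel gripper is mounted at the origin on the work surface. World frame = base frame: x ahead of the robot, y to its left, z up, the work surface at z = 0. Lengths are in m, angles in rad, forces in N, time in s.
With the tool pointing down it reaches from about 0.375 to 0.975 m from the base axis. Payload 3.8 kg.
Tool frame: the origin (TCP) lies at the very end of the fingers, on their centre line; the grasp point (between the pads) lies 19 mm behind it; z points along the fingers, y is the line along which they close (so a half turn about z gives the same grasp; the last joint's range is limited). The gripper opens to 85 mm and grips with 20 to 120 N. Pads are 22 mm wide; open, the fingers measure 114 mm over their backs; the gripper's body (76 mm by 85 mm) begins 54 mm behind the grasp point. The pads swing forward as they close: fully open they stand 13 mm farther back than shut.
Start: joints at [-1.358, 0.264, 1.604, -0, 1.274, -0.037], TCP at [0.167, -0.654, 0.231] pointing down, gripper open.
Joint ranges: [-2.63, 2.63], [-0.94, 2.18], [0.31, 2.57], [-1.31, 4.45], [0, 2.66], [-2.55, 2.55]. Speed limits (rad/s): [2.57, 2.57, 3.14, 3.14, 3.14, 3.14].

### API

Orientations are given as a rotation vector (axis times angle).
In Python, from workcell import bot gives the robot as it stands.
- The arm moves only by the shell command python3 -m creep 'ROWS' [FORCE]. ROWS is JSON, a list of rows, each a list of 5 numbers: the shift along the tool's x, y, z in units of 0.05 m (1.0 is 0.05 m), then the turn about the tool's z in units of 0.1 rad (1.0 is 0.1 rad), then the opening, from 0 (shut) to 1 (fully open). In form: [[tx, ty, tz, spin, hand], ...]. A call has 1 to 20 rows; each row shifts and turns the commanded pose from where the row before left it, along the tool's axes as they then stand; what a row does not reach is not made up. A row lasts 1/8 s, in which the tool goes at most 62.5 mm and 10.7 degrees, less where a joint would pass 70% of its speed; a pose out of reach is approached as far as the arm can. A call with a number of a shift or a turn outside -1 to 1 is refused whole. A call with a gripper value outside its range is refused whole. The fingers move at their own pace and stop on an object; FORCE is the grip in N (left out, the last holds). Time passes only in rows, so rows that do not move let the fingers close. It gives the time, the measured TCP pose, the force, the opening and the grip force at its end, in the units of the state.
- bot.read_state(): the state, without advancing time (a new reading comes with each control period).
- bot.read_camera(name): name is "scene" or "top"; returns a dict with "pixels" (480x640x3 uint8, red, green, blue), "vfov" (degrees; the focal length in pixels is half the picture's height over the tangent of half this angle, whatever the lens; pixels are square), "cx", "cy" (the principal point, pixels), "dist_coeffs" ([k1, k2, p1, p2, k3] as OpenCV has them; the pictures are not rectified), "world_to_cam" (4x4, takes a point from world to camera coordinates). Camera axes: x right, y down, z forward; pixel columns grow to the right and rows downward; lengths in m; the calibration is good to about 2 mm. A picture is of the moment at which its call begins. There is no depth.
- bot.finish_job(): hands the job in; it is judged then, once.
Trained networks look in a picture, given as the dict that the camera call returned (one of the last four; its "shot" number tells which), for a name from the list of things; names that differ only in an ending like _2 or _b are one class to them, and where a whole thing is asked for, a point or a joint stands for the part that bears it (a point fixed in the world has none). Each returns a list of dicts, best first, with "score" (0 to 1); they miss things now and then, are a little off and sometimes report something else, mostly with a low value. They report only what shows in the picture. A call takes as long as a camera call. They do not tell look-alikes from the thing itself.
- bot.look_for(target, picture): "bbox" ([left, top, right, bottom] in pixels, round what is visible of it).
- bot.regions_of(target, picture): "mask" (480x640 bool, what is visible of it) and "bbox" ([left, top, right, bottom] in pixels, round what is visible of it).
The state is a dict: "time": time; "q": joint angles; "joint_vel": joint speeds; "joint_torque": joint torques, N m; "tool_pos": TCP position; "tcp_rot": TCP orientation; "wrist_force": force on the tool from outside, world axes, zero at the start; "torque": the same for the moment, N m; "width": opening from 0.0 (shut) to 1.0 (fully open); "grip_force": force on a finger pad.
Only numpy, scipy, OpenCV 4.12 (cv2) and the standard library are available. Lean on these libraries where they do the work, as an engineer would, in place of code of your own. Each camera call takes 0.05 s, during which the arm holds its last target. There are 200 camera calls.

## Working session

There is one attempt and no reset: what is moved stays moved. The work goes in short steps, Python scripts to look and compute and a shell command to move; the robot and the scene stay as the last step left them, time stands still between calls to the robot, and variables do not carry over. Pictures are saved under pics/ and viewed, at most 10 in all, crops included, and the job is handed in when it is done.

```bash
mkdir -p pics; ls
cat > h.py <<'E'
import numpy as np, cv2
from workcell import bot
def K(p):
    f=240/np.tan(np.radians(p["vfov"])/2)
    return np.array([[f,0,p["cx"]],[0,f,p["cy"]],[0,0,1]])
def proj(p,X):
    X=np.atleast_2d(np.array(X,float)); M=np.array(p["world_to_cam"])
    return cv2.projectPoints(X,cv2.Rodrigues(M[:3,:3])[0],M[:3,3],K(p),np.array(p["dist_coeffs"],float))[0][:,0]
def ray(p,uv,z):
    "pixel -> world at height z"
    M=np.array(p["world_to_cam"]); R=M[:3,:3]; c=-R.T@M[:3,3]
    n=cv2.undistortPoints(np.array(uv,float).reshape(-1,1,2),K(p),np.array(p["dist_coeffs"],float))[:,0]
    d=np.c_[n,np.ones(len(n))]@R
    return c+d*((z-c[2])/d[:,2])[:,None]
def save(p,name,box=None,s=1):
    im=p["pixels"][:,:,::-1]
    if box: im=im[box[1]:box[3],box[0]:box[2]]
    cv2.imwrite("pics/"+name,cv2.resize(im,None,fx=s,fy=s,interpolation=cv2.INTER_CUBIC))
E
python3 - <<'E'
from h import *
np.set_printoptions(precision=3,suppress=True)
for n in("top","scene"):
    p=bot.read_camera(n); save(p,n+"0.png")
    M=np.array(p["world_to_cam"]); print(n,p["vfov"],-M[:3,:3].T@M[:3,3],M[2,:3],p["dist_coeffs"])
    for t in("drive","rest","pliers","ring_centre","door_knob","guard_door","jar","cup","screwdriver"):
        print(t,[(np.round(d["bbox"]),round(d["score"],2)) for d in bot.look_for(t,p)])
s=bot.read_state();print(s["tool_pos"],s["tcp_rot"],s["width"],s["time"])
E
```

```text
pics
top 53.66141504988408 [ 0.384 -0.033  1.239] [ 0.138 -0.005 -0.99 ] [-0.115  0.     0.     0.     0.   ]
drive [(array([184., 172., 289., 236.]), 0.57), (array([232., 221., 281., 232.]), 0.18)]
rest [(array([412., 239., 457., 304.]), 0.86), (array([423., 227., 457., 297.]), 0.54)]
pliers [(array([476., 195., 507., 237.]), 0.69), (array([417., 221., 458., 299.]), 0.64), (array([341., 263., 391., 270.]), 0.62)]
ring_centre [(array([421., 222., 462., 295.]), 0.82), (array([341., 265., 392., 285.]), 0.77), (array([467., 199., 506., 238.]), 0.6)]
door_knob [(array([231., 218., 281., 240.]), 0.72)]
guard_door [(array([232., 219., 280., 232.]), 0.76)]
jar [(array([142., 283., 165., 298.]), 0.75)]
cup [(array([387., 153., 408., 177.]), 0.9), (array([232., 221., 278., 233.]), 0.63)]
screwdriver [(array([241., 281., 265., 345.]), 0.56)]
scene 55.02238049404189 [0.964 0.278 0.902] [-0.424 -0.341 -0.839] [-0.004  0.     0.     0.     0.   ]
drive [(array([312., 262., 447., 412.]), 0.89), (array([223., 150., 264., 203.]), 0.56)]
rest [(array([220., 146., 275., 204.]), 0.82)]
pliers [(array([154., 166., 173., 208.]), 0.69), (array([216., 144., 267., 208.]), 0.56)]
ring_centre [(array([280., 200., 329., 229.]), 0.86), (array([152., 166., 177., 214.]), 0.7), (array([215., 144., 266., 208.]), 0.63)]
door_knob [(array([357., 267., 409., 318.]), 0.7), (array([215., 141., 265., 210.]), 0.57)]
guard_door [(array([355., 267., 406., 315.]), 0.64)]
jar [(array([518., 304., 548., 331.]), 0.69)]
cup [(array([180., 256., 205., 285.]), 0.88)]
screwdriver [(array([403., 229., 458., 262.]), 0.81)]
[ 0.167 -0.654  0.231] [3.117 0.391 0.   ] 0.9964979482625917 1.0
```

View pics/top0.png

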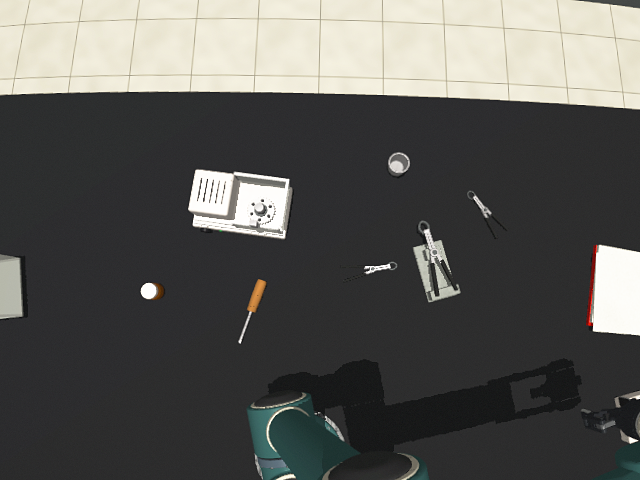

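View pics/scene0.png

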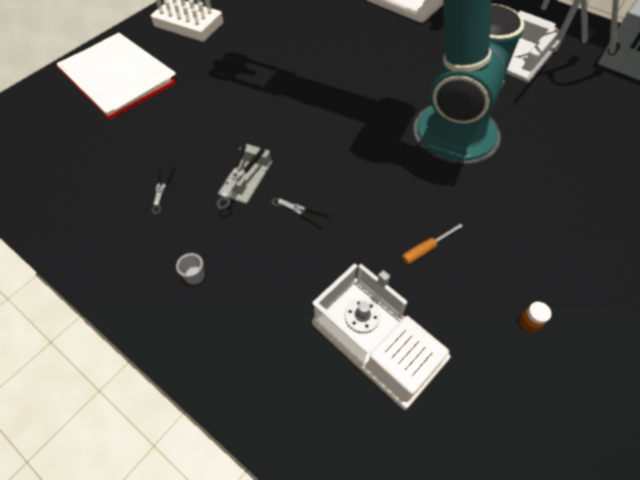

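Pliers candidates in the top view: one on the grey rest at (435,258), a smaller one lying on the bench at (370,268), and another at (487,213). The one on the rest is the largest and the only one on a rest, so I choose it. The drive's axle is at (262,208), with the knob around (252,225). Next I check the choice in a close crop.

Run:
```python
from h import *
a=bot.read_camera("top"); b=bot.read_camera("scene")
def crop(p,x,y,w,h,s): return cv2.resize(p["pixels"][y:y+h,x:x+w,::-1],(w*s,h*s),interpolation=cv2.INTER_CUBIC)
# drive: top 180..300 x 160..245 ; scene 300..460 x 255..415
def tile(A,B,n): 
    H=max(A.shape[0],B.shape[0]); pad=lambda I: cv2.copyMakeBorder(I,0,H-I.shape[0],0,0,0)
    cv2.imwrite("pics/"+n,np.hstack([pad(A),pad(B)]))
tile(crop(a,400,210,66,100,6),crop(b,205,135,66,85,6),"pl.png")
tile(crop(a,225,165,66,80,6),crop(b,310,260,66,80,6),"dr.png")
```

```text
(no output)
```

View pics/pl.png

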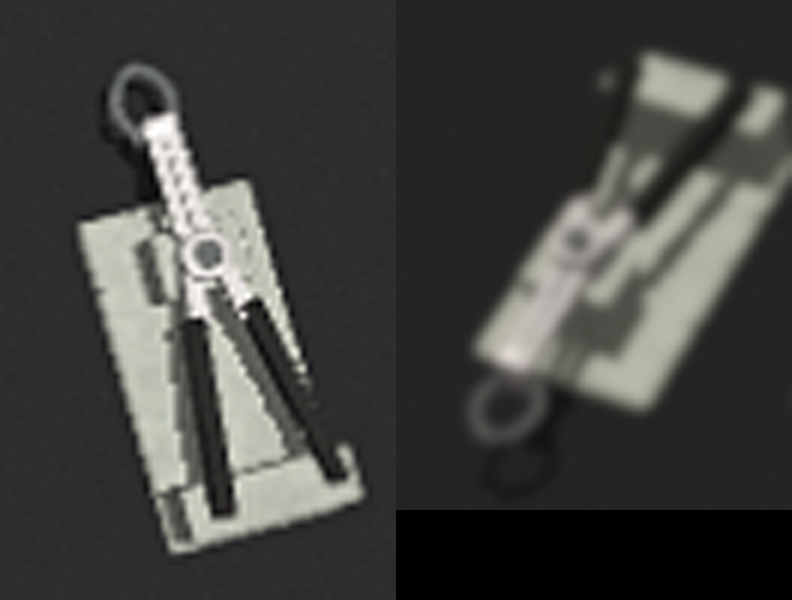

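View pics/dr.png

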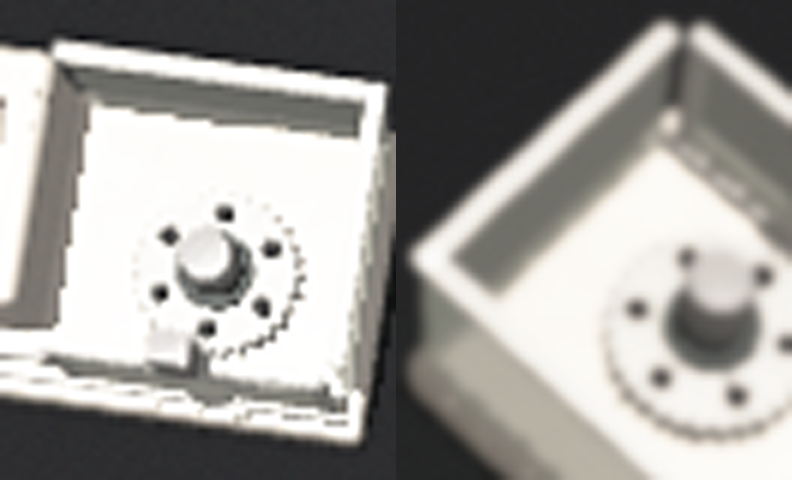

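The choice holds: it lies on the grey rest, with pivot at top (434.7,252.2), ring (423.7,227), handle ends (437,296) and (456,290). In the drive crop the axle top is at top (259.5,207) and scene (364,307), and the knob is near top (253.5,223).

```bash
cat > fit.py <<'E'
from h import *
from scipy.optimize import least_squares
def T(q,P):
    P=np.atleast_2d(P)/1000.; c,s=np.cos(q[2]),np.sin(q[2])
    return np.c_[q[0]+c*P[:,0]-s*P[:,1], q[1]+s*P[:,0]+c*P[:,1], P[:,2]]
def fit(obs,q0,sd=.7,loss="soft_l1"):
    "obs: list of (pic, model mm, uv)"
    f=lambda q: np.concatenate([(proj(p,T(q,m))[0]-uv)/sd for p,m,uv in obs])
    r=least_squares(f,q0,loss=loss); return r.x,r.fun.reshape(-1,2)*sd
E
python3 - <<'E'
from fit import *
np.set_printoptions(precision=4,suppress=True)
a=bot.read_camera("top"); b=bot.read_camera("scene")
D=[(a,(0,0,85),(259.5,207.2)),(b,(0,0,85),(364,306.5)),(a,(72,-65,113),(289.5,179.2)),(b,(72,-65,113),(313,302)),
 (a,(-62,-70,30),(285,238.3)),(a,(72,171,105),(196,170))]
g=ray(a,[(259.5,207.2)],.085)[0]
d,r=fit(D,[g[0],g[1],-.1]); print("drive",d,r.tolist())
P=[(a,(0,0,63),(434.7,252.2)),(b,(0,0,63),(235.3,175)),(a,(68,0,39),(423.7,227)),(b,(68,0,39),(223.5,202.5)),
   (a,(-108,-30,59),(456.3,289.7)),(a,(-108,30,59),(437,295.8))]
g=ray(a,[(434.7,252.2)],.063)[0]
q,r=fit(P,[g[0],g[1],.2]); print("pliers",q,r.tolist())
for n,u in(("top",a),("scene",b)):
  im=u["pixels"][:,:,::-1].copy(); im=cv2.resize(im,None,fx=6,fy=6,interpolation=cv2.INTER_CUBIC)
  def pl(q,M,c,cl=True): cv2.polylines(im,[np.int32(np.round(proj(u,T(q,np.array(M,float)))*6+3))],cl,c,1,cv2.LINE_AA)
  t=np.linspace(0,2*np.pi,40)[:,None]; circ=lambda x,y,z,R: np.c_[x+R*np.cos(t),y+R*np.sin(t),z+0*t]
  bx=lambda x0,x1,y0,y1,z:[(x0,y0,z),(x1,y0,z),(x1,y1,z),(x0,y1,z)]
  pl(d,circ(0,0,85,11.5),(0,0,255));pl(d,circ(0,0,46,36),(0,0,255));pl(d,bx(-62,75,-70,175,30),(0,255,0));pl(d,bx(-36,72,71,171,105),(255,0,0))
  pl(d,[(72,71,113),(72,-65,113),(-44,-65,113)],(0,255,255),False)
  for k in(0,25): pl(d,bx(-57,-43,-9+k,9+k,144),(255,0,255))
  pl(q,circ(0,0,63,11),(0,0,255));pl(q,circ(70,0,39,18),(0,0,255))
  for s in(1,-1): pl(q,[(-25,s*10,59),(-108,s*30,59)],(0,255,255),False)
  pl(q,[(0,0,63),(70,0,63)],(0,255,0),False)
  if n=="top": A=im[160*6:245*6,188*6:300*6]; B=im[210*6:310*6,400*6:466*6]
  else: A=im[255*6:340*6,305*6:415*6]; B=im[135*6:220*6,205*6:271*6]
  H=600; A=cv2.resize(A,(480,364)); B=cv2.resize(B,(310,int(B.shape[0]*310/B.shape[1])))
  c=np.zeros((480,800,3),np.uint8); c[:364,:480]=A; c[:B.shape[0],485:795]=B[:480]; cv2.imwrite(f"pics/ov_{n}.png",c)
E
```

```text
drive [ 0.6169  0.115  -0.1075] [[-0.27423577632345086, 0.32502326090457245], [-1.2534513026207605, -0.9589020593526811], [-0.9659319383210914, 0.7092717275352811], [-0.671441861462938, 0.42188766605875117], [0.11848022777434154, 0.42660622705216156], [-1.1776606437229873, -0.8679939230904381]]
pliers [ 0.5182 -0.3249  0.3143] [[-0.5951259718394795, -0.24533879610302736], [-1.1681244404472864, 0.1419129204945193], [-0.1826405357663816, 0.863412534802677], [-0.32010525314490224, 0.16831748629198273], [2.000847915683039, -0.015753888251936132], [-1.0404988705903975, 0.9985668049414471]]
```

View pics/ov_top.png

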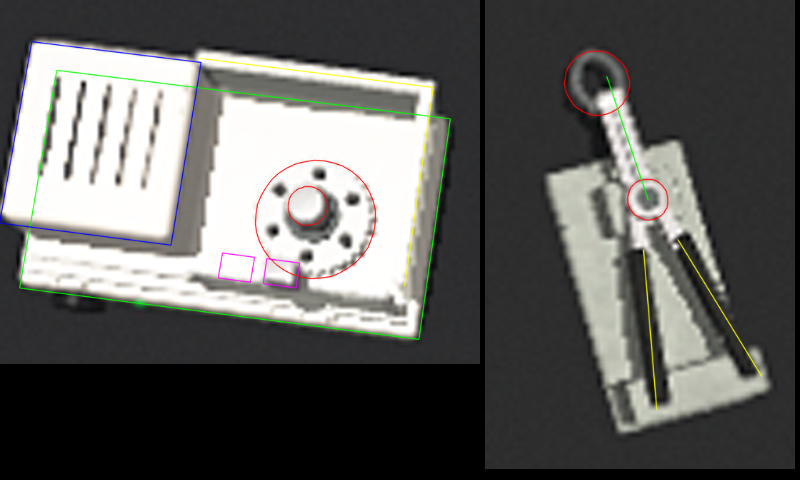

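View pics/ov_scene.png

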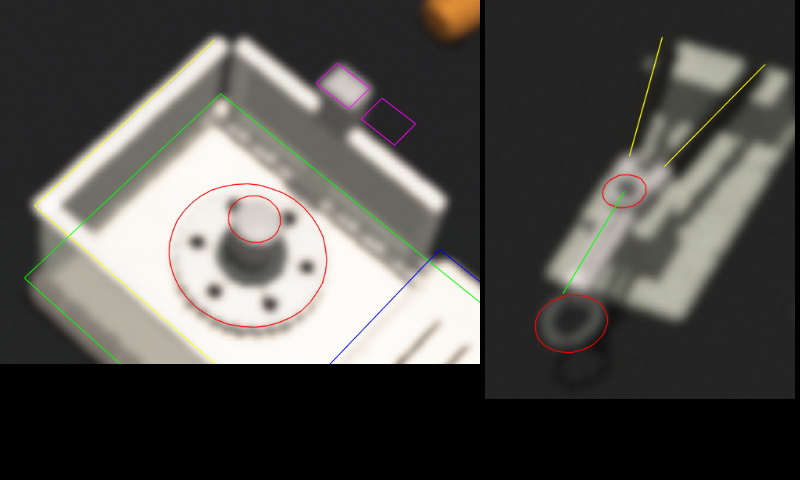

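Overlays agree well: the drive fits on both views, and the door is about 3 mm ajar (knob just left of the closed outline). Next I refit the pliers and work out the move to the knob.

```bash
cat > go.py <<'E'
from fit import *
np.set_printoptions(precision=4,suppress=True)
d=np.array([.6169,.115,-.1075])
def go(xyz,yaw,pos=None,R=None):
    "units needed: spin to bring tool y along heading yaw+90 (mod pi), then shift in the tool axes after the spin"
    s=bot.read_state(); R=cv2.Rodrigues(np.array(s["tcp_rot"],float))[0]; p=np.array(s["tool_pos"])
    ty=np.array([-np.sin(yaw),np.cos(yaw),0]); a=np.arctan2(-(ty@R[:,0]),ty@R[:,1]) # spin about tool z
    a=(a+np.pi/2)%np.pi-np.pi/2
    R2=R@cv2.Rodrigues(np.array([0,0,a]))[0]
    print("t",s["time"],"tcp",p,"q6",s["q"][5],"zaxis",R[:,2]); print("spin units",a/.1,"shift units",R2.T@(np.array(xyz)-p)/.05, "F",s["wrist_force"],"w",s["width"],s["grip_force"])
E
python3 - <<'E'
from go import *
a=bot.read_camera("top"); b=bot.read_camera("scene")
P=[(a,(0,0,63),(434.7,252.2)),(b,(0,0,63),(235.3,175)),(a,(-108,-26,59),(456,289.5)),(a,(-108,26,59),(437,295.5)),(a,(66,0,39),(423.7,227)),(b,(66,0,39),(223.5,202.5))]
q,r=fit(P,[.518,-.325,.3]); print("pliers",q,r.tolist())
k=T(d,(-50,3,0))[0]; print(k); go([k[0],k[1],.20],d[2]); go([k[0],k[1],.117],d[2])
E
```

```text
pliers [ 0.5193 -0.3242  0.3085] [[-0.8909406015063155, -0.6595282920412728], [-1.240890574682112, 0.5501291185233299], [0.3134452311775249, 0.37065328287138755], [-0.08985860545419655, 0.41929980521592825], [-0.08920762649336211, 1.1540732760236665], [-0.16753632952605813, -0.08262102283265449]]
[0.5675 0.1233 0.    ]
t 1.3 tcp [ 0.1669 -0.654   0.2313] q6 -0.036935894281188715 zaxis [ 0. -0. -1.]
spin units 3.5737784905636527 shift units [  6.2979 -16.3178   0.6255] F [-0.3069  0.2757 -0.6559] w 0.9973547694918656 0.0
t 1.3 tcp [ 0.1669 -0.654   0.2313] q6 -0.036935894281188715 zaxis [ 0. -0. -1.]
spin units 3.5737784905636527 shift units [  6.2979 -16.3179   2.2855] F [-0.3069  0.2757 -0.6559] w 0.9973547694918656 0.0
```

```bash
python3 -m creep '[[0,0,0.1,0.9,1],[0,0,0.1,0.9,1],[0,0,0.1,0.9,1],[0,0,0,0.87,1],[0.2,-0.5,0,0,1],[0.35,-0.9,0,0,1],[0.35,-0.9,0,0,1],[0.35,-0.9,0,0,1],[0.35,-0.9,0,0,1],[0.35,-0.9,0,0,1],[0.35,-0.9,0,0,1],[0.35,-0.9,0,0,1],[0.35,-0.9,0,0,1],[0.35,-0.9,0,0,1],[0.35,-0.9,0,0,1],[0.35,-0.9,0,0,1],[0.35,-0.9,0,0,1],[0.35,-0.9,0,0,1],[0.35,-0.9,0,0,1],[0.35,-0.9,0,0,1]]' 30; python3 -c "
from go import *
k=T(d,(-50,3,0))[0]; go([k[0],k[1],.117],d[2])"
```

```text
time: 3.8
tool_pos: [0.5134, 0.0143, 0.2167]
tcp_rot: [3.137, -0.168, 0.002]
wrist_force: [-0.0, -0.1, -0.3]
width: 0.997
grip_force: 0.0
t 3.8 tcp [0.5134 0.0143 0.2167] q6 1.657317505279904 zaxis [ 0.001  -0.0002 -1.    ]
spin units 0.00547674856594238 shift units [ 0.8402 -2.2841  1.9937] F [-0.0376 -0.1327 -0.3222] w 0.9973292089399383 0.0
```

```bash
python3 -m creep '[[0.3,-0.8,0,0,1],[0.3,-0.8,0,0,1],[0.2,-0.6,0,0,1],[0,0,0,0,1],[0,0,0,0,1]]'; python3 -c "
from go import *
k=T(d,(-50,3,0))[0]; go([k[0],k[1],.117],d[2])"
```

```text
time: 4.42
tool_pos: [0.5639, 0.1175, 0.2162]
tcp_rot: [3.137, -0.168, -0.001]
wrist_force: [-0.3, 0.2, -0.4]
width: 1.002
grip_force: 0.0
t 4.425 tcp [0.5639 0.1175 0.2162] q6 1.8402735014122638 zaxis [-0.0005 -0.0006 -1.    ]
spin units 0.006400163829907157 shift units [ 0.0605 -0.1256  1.9829] F [-0.3192  0.1989 -0.4489] w 1.0015033449879962 0.0
```

Lower, then close on the knob.

```bash
python3 -m creep '[[0.06,-0.12,0.4,0,1],[0,0,0.5,0,1],[0,0,0.5,0,1],[0,0,0.4,0,1],[0,0,0.18,0,1],[0,0,0,0,1],[0,0,0,0,0.3],[0,0,0,0,0.1],[0,0,0,0,0],[0,0,0,0,0],[0,0,0,0,0],[0,0,0,0,0],[0,0,0,0,0]]' 30; python3 -c "
from go import *
k=T(d,(-50,113,0))[0]; go([k[0],k[1],.117],d[2])"
```

```text
time: 6.05
tool_pos: [0.5682, 0.1235, 0.1179]
tcp_rot: [-3.137, 0.168, -0.001]
wrist_force: [-1.3, -1.5, 5.8]
width: 0.208
grip_force: 31.2
t 6.05 tcp [0.5682 0.1235 0.1179] q6 1.8493607249530422 zaxis [ 0.0008  0.     -1.    ]
spin units 0.0025532562398211667 shift units [-0.0136 -2.1954  0.019 ] F [-1.3113 -1.4512  5.8179] w 0.20810777925670465 31.247804760932922
```

```bash
python3 -m creep '[[0,-0.2,0,0,0],[0,-0.3,0,0,0],[0,-0.3,0,0,0],[0,-0.3,0,0,0],[0,-0.3,0,0,0],[0,-0.3,0,0,0],[0,-0.2,0,0,0],[0,-0.1,0,0,0],[0,0,0,0,0]]'; python3 -c "
from go import *
k=T(d,(-50,110,0))[0]; go([k[0],k[1],.117],d[2])"
```

```text
time: 7.18
tool_pos: [0.5798, 0.224, 0.118]
tcp_rot: [-3.136, 0.168, -0.004]
wrist_force: [3.9, 1.5, 4.7]
width: 0.203
grip_force: 31.3
t 7.175 tcp [0.5798 0.224  0.118 ] q6 2.005760857700222 zaxis [ 0.0028  0.0013 -1.    ]
spin units 0.006731658421643694 shift units [-0.0292 -0.1123  0.0197] F [3.9105 1.4716 4.6703] w 0.20325392024318106 31.295780539512634
```

```bash
python3 -m creep '[[-0.03,-0.06,0,0,0],[0,-0.06,0,0,0],[0,-0.04,0,0,0],[0,0,0,0,0],[0,0,0,0,0]]'; python3 -c "
from go import *
k=T(d,(-50,110,0))[0]; go([k[0],k[1],.117],d[2])"
```

```text
time: 7.8
tool_pos: [0.5802, 0.2284, 0.1179]
tcp_rot: [3.134, -0.168, 0.007]
wrist_force: [6.7, -8.7, 4.3]
width: 0.201
grip_force: 31.3
t 7.8 tcp [0.5802 0.2284 0.1179] q6 2.0183437607340022 zaxis [ 0.0042 -0.0035 -1.    ]
spin units 0.0029521945241484104 shift units [-0.0275 -0.0247  0.0185] F [ 6.7057 -8.7103  4.3459] w 0.2006730657540849 31.251259446144104
```

```bash
python3 -m creep '[[0,0,0,0,0.5],[0,0,0,0,0.6],[0,0,0,0,0.6],[0,0,-0.3,0,0.6],[0,0,-0.6,0,0.6],[0,0,-0.8,-0.8,0.7],[0,0,-0.7,-0.9,1],[0,0,0,-0.9,1],[0,0,0,-0.9,1],[0,0,0,-0.6,1],[0,0,0,0,1]]'; python3 -c "
from go import *
q=np.array([.5193,-.3242,.3085]); g=T(q,(-50,0,33))[0]; go(g,q[2])
a=bot.read_camera('top');b=bot.read_camera('scene')
A=cv2.resize(a['pixels'][165:245,180:300,::-1],(480,320));B=cv2.resize(b['pixels'][255:335,310:430,::-1],(480,320))
cv2.imwrite('pics/door.png',np.vstack([A,B])[:600])"
```

```text
time: 9.18
tool_pos: [0.578, 0.2313, 0.2384]
tcp_rot: [-3.105, -0.473, -0.002]
wrist_force: [-0.1, -0.1, 0.0]
width: 0.997
grip_force: 0.0
t 9.175 tcp [0.578  0.2313 0.2384] q6 1.6089156591175269 zaxis [ 0.0011  0.0005 -1.    ]
spin units -0.060083173293206116 shift units [-5.4972 10.2303  4.1004] F [-0.0558 -0.0914  0.0314] w 0.9973542104942141 0.0
```

View pics/door.png

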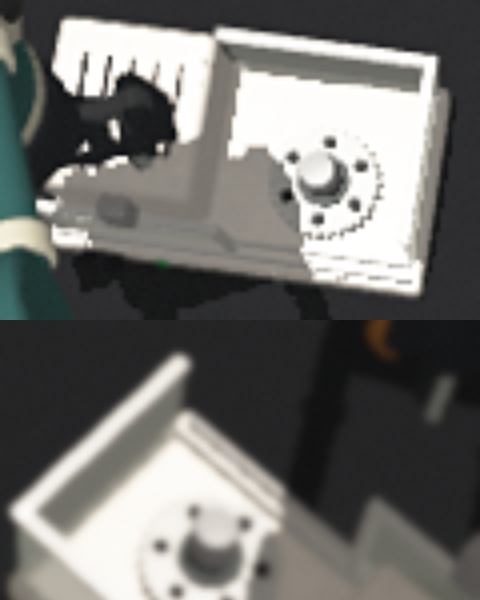

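The door is open: the knob is now at about top (209,216), and the front of the bay is clear. Next I go above the pliers' grip point.

```bash
python3 -m creep '[[-0.2,0.4,0,-0.06,1],[-0.4,0.8,0,0,1],[-0.5,0.9,0,0,1],[-0.5,0.9,0,0,1],[-0.5,0.9,0,0,1],[-0.5,0.9,0,0,1],[-0.5,0.9,0,0,1],[-0.5,0.9,0,0,1],[-0.5,0.9,0,0,1],[-0.5,0.9,0,0,1],[-0.5,0.9,0,0,1],[-0.4,0.83,0,0,1],[0,0,0.5,0,1],[0,0,0.5,0,1],[0,0,0.5,0,1],[0,0,0,0,1],[0,0,0,0,1]]'; python3 -c "
from go import *
q=np.array([.5193,-.3242,.3085]); g=T(q,(-50,0,33))[0]; go(g,q[2])
for n in('top','scene'):
    p=bot.read_camera(n); print(n,[(np.round(x['bbox'],1),round(x['score'],2)) for x in bot.look_for('pliers',p)])"
```

```text
time: 11.4
tool_pos: [0.4703, -0.3354, 0.1633]
tcp_rot: [3.103, 0.483, 0.001]
wrist_force: [0.4, 0.0, -0.2]
width: 1.003
grip_force: 0.0
t 11.4 tcp [ 0.4703 -0.3354  0.1633] q6 0.5996058076791058 zaxis [ 0.0009 -0.0007 -1.    ]
spin units 0.0004722900092524185 shift units [0.0006 0.0826 2.6069] F [ 0.4389  0.047  -0.1947] w 1.0034206449980392 0.0
top [(array([424.3, 222.4, 440.6, 296.2]), 0.91), (array([341.9, 262.6, 391.1, 278.5]), 0.79)]
scene [(array([270.8, 198.8, 328.3, 227.5]), 0.74), (array([222.2, 140.3, 264.3, 199.8]), 0.68), (array([153.8, 165.5, 174.4, 209.1]), 0.64)]
```

```bash
python3 -m creep '[[0,0.08,0.5,0,1],[0,0,0.5,0,1],[0,0,0.5,0,1],[0,0,0.5,0,1],[0,0,0.3,0,1],[0,0,0.2,0,1],[0,0,0.1,0,1],[0,0,0,0,0.7],[0,0,0,0,0.5],[0,0,0,0,0.45],[0,0,0,0,0.4],[0,0,0,0,0.35],[0,0,0,0,0.2],[0,0,0,0,0],[0,0,0,0,0],[0,0,0,0,0],[0,0,0,0,0]]' 35; python3 -c "
from go import *
q=np.array([.5193,-.3242,.3085]); g=T(q,(-50,0,33))[0]; go(g,q[2])"
```

```text
time: 13.72
tool_pos: [0.4721, -0.341, 0.0349]
tcp_rot: [3.1, 0.483, 0.003]
wrist_force: [-3.0, -2.0, 8.2]
width: 0.285
grip_force: 35.4
t 13.725 tcp [ 0.4721 -0.341   0.0349] q6 0.5952936524682053 zaxis [ 0.0025 -0.0038 -1.    ]
spin units 0.00715512059822121 shift units [ 0.0023 -0.0335  0.0375] F [-3.0289 -2.012   8.2265] w 0.28496590304137503 35.42958676815033
```

```bash
python3 -m creep '[[0,0,-0.1,0,0],[0,0,-0.2,0,0],[0,0,-0.4,0,0],[0,0,-0.5,0,0],[0,0,-0.5,0,0],[0,0,-0.5,0,0],[0,0,-0.4,0,0],[0,0,0,0,0],[0,0,0,0,0]]'; python3 -c "
from go import *
go([.5,-.2,.2],d[2])
p=bot.read_camera('top');A=cv2.resize(p['pixels'][200:300,390:490,::-1],(400,400),interpolation=2)
b=bot.read_camera('scene');B=cv2.resize(b['pixels'][120:220,190:290,::-1],(400,400),interpolation=2)
cv2.imwrite('pics/held.png',np.hstack([A,B]))
for x in (p,b): print([(np.round(x['bbox'],1),round(x['score'],2)) for x in bot.look_for('ring_centre',x)])"
```

```text
time: 14.85
tool_pos: [0.4705, -0.3384, 0.1616]
tcp_rot: [-3.103, -0.483, 0.001]
wrist_force: [-0.7, 0.4, -2.1]
width: 0.285
grip_force: 34.4
t 14.85 tcp [ 0.4705 -0.3384  0.1616] q6 0.5953702740243045 zaxis [-0.001   0.0008 -1.    ]
spin units 4.16345988741734 shift units [ 0.2892 -2.8166 -0.7662] F [-0.729   0.3568 -2.073 ] w 0.2845144099819729 34.41953122615814
[(array([341.9, 263.9, 394.6, 281.3]), 0.63), (array([427. , 209.9, 468.9, 294.2]), 0.56), (array([468.2, 197.1, 489.2, 212.7]), 0.49)]
[(array([204.2, 109.4, 250.8, 177.1]), 0.94), (array([151. , 164.7, 176.7, 214. ]), 0.69), (array([272.2, 197.8, 330.7, 230.3]), 0.66)]
```

View pics/held.png

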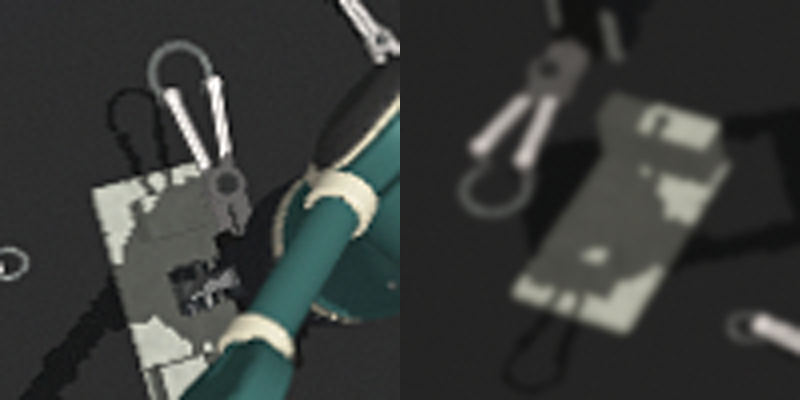

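The pliers are held and fully squeezed, and the ring is spread round: in the top view the ring is at about (435.2,218.5) and the pivot at (446.8,245.5). In the scene view they are at (214.2,166.7) and (227,137).

```bash
python3 -c "
from go import *
s=bot.read_state(); t=np.array(s['tool_pos']); R=cv2.Rodrigues(np.array(s['tcp_rot']))[0]
a=bot.read_camera('top');b=bot.read_camera('scene')
for n,z,ua,ub in(('ring',.1657,(435.2,218.5),(214.2,166.7)),('pivot',.1897,(446.75,245.5),(227,137))):
    A=ray(a,[ua],z)[0];B=ray(b,[ub],z)[0]
    X=least_squares(lambda X: np.r_[proj(a,X)[0]-ua,proj(b,X)[0]-ub],A).x
    print(n,A,B,X,'tool frame top',R.T@(A-t),'tri',R.T@(X-t))
g=T(d,(-120,0,106))[0]; go(g,d[2])
g=T(d,(-220,0,106))[0]; go(g,d[2])
"
```

```text
ring [ 0.5845 -0.3029  0.1657] [ 0.5817 -0.3008  0.1657] [ 0.5831 -0.3011  0.1671] tool frame top [ 0.1196  0.001  -0.005 ] tri [ 0.1188 -0.0012 -0.0064]
pivot [ 0.519  -0.3225  0.1897] [ 0.5169 -0.3203  0.1897] [ 0.5179 -0.321   0.1904] tool frame top [ 0.0512 -0.0003 -0.0289] tri [ 0.0506 -0.002  -0.0296]
t 15.15 tcp [ 0.4705 -0.3385  0.1613] q6 0.5953623570817843 zaxis [-0.0014  0.0011 -1.    ]
spin units 4.162668782601036 shift units [-0.4598 -9.3311  1.1146] F [ 0.5342  1.1146 -2.3652] w 0.28601264492956124 34.4244110584259
t 15.15 tcp [ 0.4705 -0.3385  0.1613] q6 0.5953623570817843 zaxis [-0.0014  0.0011 -1.    ]
spin units 4.162668782601036 shift units [-2.4598 -9.3311  1.1177] F [ 0.5342  1.1146 -2.3652] w 0.28601264492956124 34.4244110584259
```

```bash
python3 -m creep '[[0,0,0,0.6,0],[0,0,0,0.9,0],[0,0,0,0.9,0],[0,0,0,0.9,0],[0,0,0,0.86,0],[-0.2,-0.4,0,0,0],[-0.2,-0.8,0,0,0],[-0.1,-0.9,0,0,0],[-0.1,-0.9,0,0,0],[0,-0.9,0,0,0],[0,-0.9,0,0,0],[0,-0.9,0,0,0],[0,-0.9,0,0,0],[0,-0.9,0,0,0],[0,-0.9,0,0,0],[0,-0.8,0,0,0],[0,-0.3,0,0,0],[0,0,0,0,0],[0,0,0,0,0]]'; python3 -c "
from go import *
g=T(d,(-120,0,106))[0]; go(g,d[2])"
```

```text
time: 17.52
tool_pos: [0.4917, 0.1356, 0.162]
tcp_rot: [3.136, -0.169, -0.001]
wrist_force: [0.5, -1.0, -1.2]
width: 0.286
grip_force: 34.6
t 17.525 tcp [0.4917 0.1356 0.162 ] q6 1.899504883653092 zaxis [-0.0006 -0.0008 -1.    ]
spin units -0.0025403417780367477 shift units [0.1346 0.1397 1.1206] F [ 0.5206 -0.9922 -1.1583] w 0.2861123917317317 34.59038972854614
```

```bash
python3 -m creep '[[0.13,0.14,0,0,0],[0,0,0.3,0,0],[0,0,0.4,0,0],[0,0,0.35,0,0],[0,0,0,0,0],[0,0,0,0,0],[0,0,0,0,0]]'; python3 -c "
from go import *
g=T(d,(-120,0,106))[0]; go(g,d[2])
p=bot.read_camera('top');A=cv2.resize(p['pixels'][180:240,225:291,::-1],(396,360),interpolation=2)
b=bot.read_camera('scene');B=cv2.resize(b['pixels'][250:340,310:376,::-1],(396,540),interpolation=2)
c=np.zeros((540,792,3),np.uint8);c[:360,:396]=A;c[:,396:]=B;cv2.imwrite('pics/over.png',c)"
```

```text
time: 18.4
tool_pos: [0.4985, 0.1292, 0.1107]
tcp_rot: [-3.137, 0.168, -0.003]
wrist_force: [-0.2, -0.4, -1.5]
width: 0.286
grip_force: 34.6
t 18.4 tcp [0.4985 0.1292 0.1107] q6 1.8831237033574577 zaxis [ 0.0017  0.0004 -1.    ]
spin units 0.004059171528627559 shift units [-0.0147  0.0282  0.0934] F [-0.2391 -0.3972 -1.4639] w 0.2856208721089929 34.60392951965332
```

View pics/over.png

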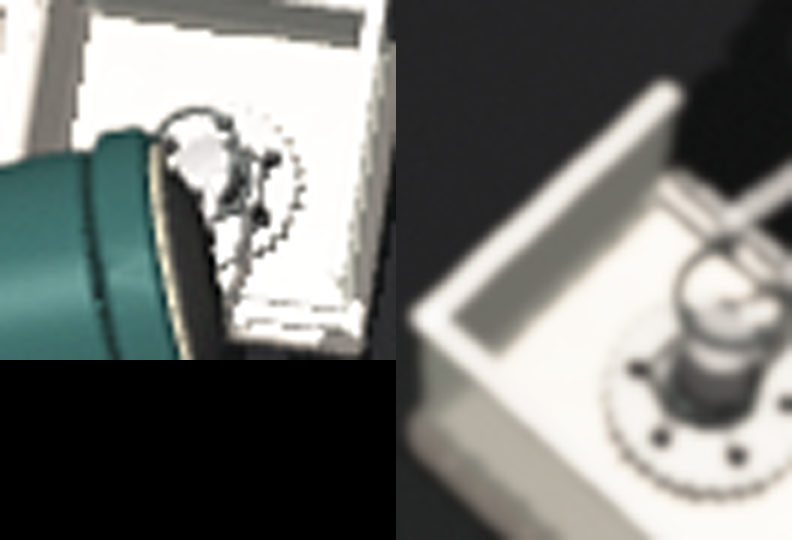

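The ring sits over the axle with a small offset. In the top view the ring is at about (258.5,204) and the axle top at (259,207); in the scene view the ring is near (366,299) and the axle top near (364,306). I refine this by image differencing, corrected by the axle's own projection error.

```bash
cat > ring.py <<'E'
from go import *
from scipy.ndimage import map_coordinates as mc
def find(nom,th):
    P={n:bot.read_camera(n) for n in("top","scene")}
    obs={"top":(259.1,206.8),"scene":(363.7,306.3)}
    G={n:cv2.cvtColor(p["pixels"],cv2.COLOR_RGB2GRAY).astype(float) for n,p in P.items()}
    off={n:np.array(obs[n])-proj(P[n],[d[0],d[1],.085])[0] for n in P}; print("bias px",off)
    t=np.radians(th)+d[2]; 
    def prof(n,c,r):
        X=np.c_[c[0]+r*np.cos(t),c[1]+r*np.sin(t),c[2]+0*t]; u=proj(P[n],X)+off[n]
        return mc(G[n],[u[:,1],u[:,0]],order=1)
    def score(c,n):
        a=prof(n,c,.0165); return np.mean(a-.5*prof(n,c,.0225)-.5*prof(n,c,.0115))
    for names in(("top",),("scene",),("top","scene")):
      for dz in(-.003,0,.003):
        best=min((sum(score(nom+[x,y,dz],n) for n in names),x*1e3,y*1e3) for x in np.arange(-.008,.0081,.0005) for y in np.arange(-.008,.0081,.0005))
        print(names,dz,"score %.1f offset of ring from nominal mm"%best[0],best[1:])
E
python3 - <<'E'
from ring import *
s=bot.read_state();R=cv2.Rodrigues(np.array(s["tcp_rot"]))[0];t=np.array(s["tool_pos"])
nom=t+R@[.1195,0,-.0045]; print("nom",nom,"axle",d[:2], "nom-axle mm",(nom[:2]-d[:2])*1e3)
find(nom,np.arange(-120,121,5))
find(nom,np.arange(0,121,5))
E
```

```text
nom [0.6172 0.1164 0.1153] axle [0.6169 0.115 ] nom-axle mm [0.2611 1.3871]
bias px {'top': array([-0.1156, -0.7404]), 'scene': array([0.9317, 0.7668])}
('top',) -0.003 score -65.8 offset of ring from nominal mm (np.float64(-0.4999999999999935), np.float64(-0.999999999999994))
('top',) 0 score -65.1 offset of ring from nominal mm (np.float64(-1.4999999999999944), np.float64(-0.999999999999994))
('top',) 0.003 score -65.5 offset of ring from nominal mm (np.float64(-1.999999999999995), np.float64(-1.4999999999999944))
('scene',) -0.003 score -65.3 offset of ring from nominal mm (np.float64(-3.499999999999996), np.float64(-1.4999999999999944))
('scene',) 0 score -65.8 offset of ring from nominal mm (np.float64(-1.999999999999995), np.float64(-0.999999999999994))
('scene',) 0.003 score -66.3 offset of ring from nominal mm (np.float64(-0.999999999999994), np.float64(-0.4999999999999935))
('top', 'scene') -0.003 score -117.1 offset of ring from nominal mm (np.float64(-2.499999999999995), np.float64(-1.4999999999999944))
('top', 'scene') 0 score -129.4 offset of ring from nominal mm (np.flo
[... 710 characters left out ...]
64(-4.499999999999997), np.float64(6.938893903907228e-15))
('scene',) 0 score -60.6 offset of ring from nominal mm (np.float64(-2.9999999999999956), np.float64(0.5000000000000073))
('scene',) 0.003 score -60.7 offset of ring from nominal mm (np.float64(-1.4999999999999944), np.float64(1.0000000000000078))
('top', 'scene') -0.003 score -91.2 offset of ring from nominal mm (np.float64(-1.4999999999999944), np.float64(-3.499999999999996))
('top', 'scene') 0 score -104.4 offset of ring from nominal mm (np.float64(-0.999999999999994), np.float64(-1.999999999999995))
('top', 'scene') 0.003 score -100.4 offset of ring from nominal mm (np.float64(-3.9999999999999964), np.float64(3.0000000000000098))
```

```bash
python3 -m creep '[[0.03,0.01,0.1,0,0],[0,0,0.2,0,0],[0,0,0.15,0,0],[0,0,0,0,0],[0,0,0,0,0],[0,0,0,0,0]]'
python3 - <<'E'
from ring import *
s=bot.read_state();R=cv2.Rodrigues(np.array(s["tcp_rot"]))[0];t=np.array(s["tool_pos"])
nom=t+R@[.1195,0,-.0045]; print("F",s["wrist_force"],"tcp",t,"nom z",nom[2],"zax",R[:,2],"nom-axle mm",(nom[:2]-d[:2])*1e3)
find(nom,np.arange(-120,121,5))
E
```

```text
time: 19.45
tool_pos: [0.4994, 0.1284, 0.0876]
tcp_rot: [-3.137, 0.168, -0.001]
wrist_force: [0.4, 0.1, -2.1]
width: 0.288
grip_force: 34.6
F [ 0.3763  0.0664 -2.1411] tcp [0.4994 0.1284 0.0876] nom z 0.09218388504817622 zax [ 0.0007  0.0001 -1.    ] nom-axle mm [1.3395 0.5915]
bias px {'top': array([-0.1156, -0.7404]), 'scene': array([0.9317, 0.7668])}
('top',) -0.003 score -69.4 offset of ring from nominal mm (np.float64(-0.999999999999994), np.float64(1.5000000000000082))
('top',) 0 score -69.2 offset of ring from nominal mm (np.float64(-1.999999999999995), np.float64(1.5000000000000082))
('top',) 0.003 score -69.5 offset of ring from nominal mm (np.float64(-2.499999999999995), np.float64(1.0000000000000078))
('scene',) -0.003 score -61.5 offset of ring from nominal mm (np.float64(-2.9999999999999956), np.float64(-0.4999999999999935))
('scene',) 0 score -61.6 offset of ring from nominal mm (np.float64(-1.4999999999999944), np.float64(6.938893903907228e-15))
('scene',) 0.003 score -61.8 offset of ring from nominal mm (np.float64(6.938893903907228e-15), np.float64(1.0000000000000078))
('top', 'scene') -0.003 score -124.5 offset of ring from nominal mm (np.float64(-0.999999999999994), np.float64(-0.4999999999999935))
('top', 'scene') 0 score -129.8 offset of ring from nominal mm (np.float64(-1.4999999999999944), np.float64(0.5000000000000073))
('top', 'scene') 0.003 score -126.5 offset of ring from nominal mm (np.float64(-1.999999999999995), np.float64(0.5000000000000073))
```

```bash
python3 -m creep '[[0.01,0.015,0,0,0],[0,0,0.06,0,0],[0,0,0.06,0,0],[0,0,0.06,0,0],[0,0,0.06,0,0],[0,0,0,0,0],[0,0,0,0,0]]'
python3 - <<'E'
from ring import *
s=bot.read_state();R=cv2.Rodrigues(np.array(s["tcp_rot"]))[0];t=np.array(s["tool_pos"])
nom=t+R@[.1195,0,-.0045]; print("F",s["wrist_force"],s["torque"],"tcp",t,"nom z",nom[2],"zax",R[:,2],"nom-axle mm",(nom[:2]-d[:2])*1e3)
E
```

```text
time: 20.42
tool_pos: [0.4996, 0.1275, 0.0753]
tcp_rot: [3.137, -0.168, 0.0]
wrist_force: [0.4, -0.3, -2.3]
width: 0.283
grip_force: 34.6
F [ 0.3506 -0.3336 -2.2587] [-0.0034  0.031   0.0301] tcp [0.4996 0.1275 0.0753] nom z 0.0798028332761295 zax [ 0. -0. -1.] nom-axle mm [ 1.477  -0.2581]
```

No contact and the ring is over the end. I carry on down.

```bash
python3 -m creep '[[0,0,0.06,0,0],[0,0,0.08,0,0],[0,0,0.08,0,0],[0,0,0.08,0,0],[0,0,0.08,0,0],[0,0,0.06,0,0],[0,0,0.04,0,0],[0,0,0,0,0],[0,0,0,0,0],[0,0,0,0,0]]'
python3 - <<'E'
from ring import *
s=bot.read_state();R=cv2.Rodrigues(np.array(s["tcp_rot"]))[0];t=np.array(s["tool_pos"])
nom=t+R@[.1195,0,-.0045]; print("F",s["wrist_force"],s["torque"],"tcp",t,"nom z",nom[2],"zax",R[:,2],"nom-axle mm",(nom[:2]-d[:2])*1e3)
find(nom,np.arange(-120,121,5))
E
```

```text
time: 21.68
tool_pos: [0.4997, 0.1276, 0.0515]
tcp_rot: [-3.137, 0.168, -0.001]
wrist_force: [0.3, -0.0, -1.7]
width: 0.286
grip_force: 34.6
F [ 0.3264 -0.013  -1.6514] [-0.027   0.0418 -0.0603] tcp [0.4997 0.1276 0.0515] nom z 0.05602926730486428 zax [ 0.0004  0.0001 -1.    ] nom-axle mm [ 1.6018 -0.2296]
bias px {'top': array([-0.1156, -0.7404]), 'scene': array([0.9317, 0.7668])}
('top',) -0.003 score -53.9 offset of ring from nominal mm (np.float64(2.5000000000000093), np.float64(8.000000000000014))
('top',) 0 score -53.7 offset of ring from nominal mm (np.float64(2.000000000000009), np.float64(7.500000000000013))
('top',) 0.003 score -53.2 offset of ring from nominal mm (np.float64(1.5000000000000082), np.float64(7.000000000000013))
('scene',) -0.003 score -36.7 offset of ring from nominal mm (np.float64(-2.499999999999995), np.float64(-1.4999999999999944))
('scene',) 0 score -37.2 offset of ring from nominal mm (np.float64(-8.0), np.float64(-1.999999999999995))
('scene',) 0.003 score -38.8 offset of ring from nominal mm (np.float64(-8.0), np.float64(-1.4999999999999944))
('top', 'scene') -0.003 score -75.3 offset of ring from nominal mm (np.float64(-2.499999999999995), np.float64(-1.4999999999999944))
('top', 'scene') 0 score -72.3 offset of ring from nominal mm (np.float64(-2.9999999999999956), np.float64(-1.4999999999999944))
('top', 'scene') 0.003 score -75.0 offset of ring from nominal mm (np.float64(-8.0), np.float64(-0.999999999999994))
```

```bash
for i in 1; do python3 -m creep '[[0,0,0.02,0,0],[0,0,0.02,0,0],[0,0,0.01,0,0],[0,0,0,0,0],[0,0,0,0,0],[0,0,0,0,0],[0,0,0,0,0]]'; done
python3 - <<'E'
from h import *
s=bot.read_state();print(s["wrist_force"],s["torque"],s["tool_pos"])
p=bot.read_camera('top');A=cv2.resize(p['pixels'][190:230,235:285,::-1],(400,320),interpolation=2)
b=bot.read_camera('scene');B=cv2.resize(b['pixels'][275:345,335:385,::-1],(400,560),interpolation=2)
c=np.zeros((560,800,3),np.uint8);c[:320,:400]=A;c[:,400:]=B;cv2.imwrite('pics/fin.png',c)
E
```

```text
time: 22.65
tool_pos: [0.4995, 0.1275, 0.0488]
tcp_rot: [-3.137, 0.168, -0.0]
wrist_force: [-0.5, -0.2, -2.2]
width: 0.283
grip_force: 34.6
[-0.53299896 -0.15298613 -2.17590974] [-0.01290214  0.09489859 -0.02768198] [0.49954806 0.12751594 0.04880484]
```

View pics/fin.png

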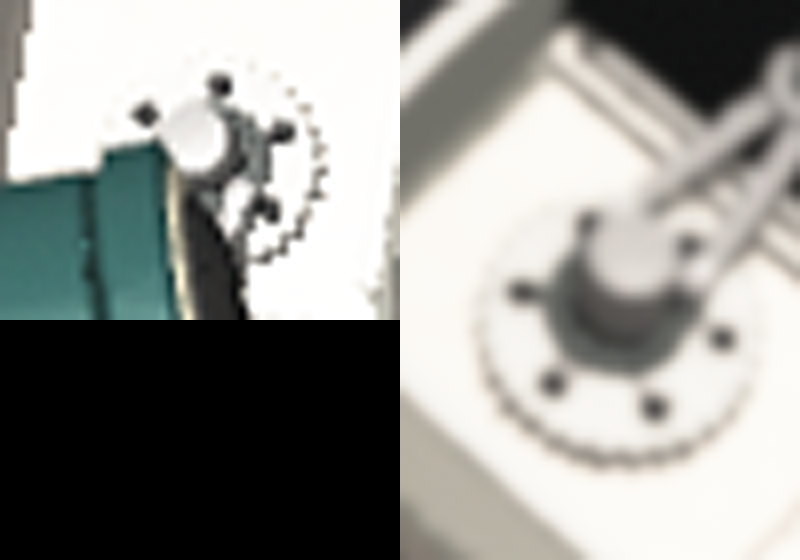

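The ring is around the axle just above the hub (scene crop at about (625,310)). A light 2 mm probe downwards will confirm its height against the hub top.

```bash
cat > f.py <<'E'
from h import *
F=[]
for i in range(4):
    bot.read_camera("top"); s=bot.read_state(); F.append(np.r_[s["wrist_force"],s["torque"]])
print(np.round(np.mean(F,0),3),np.round(np.std(F,0),3),np.round(s["tool_pos"],4),s["time"])
E
python3 f.py; for k in 1; do python3 -m creep '[[0,0,0.02,0,0],[0,0,0,0,0],[0,0,0,0,0]]' >/dev/null; python3 f.py; python3 -m creep '[[0,0,0.02,0,0],[0,0,0,0,0],[0,0,0,0,0]]' >/dev/null; python3 f.py; done
```

```text
[ 0.118 -0.272 -1.78  -0.009  0.042 -0.006] [0.432 0.412 0.295 0.02  0.033 0.031] [0.4995 0.1275 0.0488] 22.95
[ 2.240e-01  1.060e-01 -1.491e+00  1.000e-02  3.000e-03  1.000e-03] [0.514 0.527 0.108 0.026 0.05  0.032] [0.4996 0.1275 0.0479] 23.525
[-0.956  0.077  0.439  0.021 -0.057 -0.008] [0.733 0.366 0.212 0.014 0.014 0.016] [0.4996 0.1275 0.0469] 24.1
```

Contact begins at TCP z of about 47.3 mm, so mid-groove is about 49.3 mm. I raise by 2.4 mm and hold.

```bash
python3 -m creep '[[0,0,-0.025,0,0],[0,0,-0.023,0,0],[0,0,0,0,0],[0,0,0,0,0],[0,0,0,0,0]]'; python3 f.py; python3 -c "
from go import *
p=bot.read_camera('top')
for z,n in((.144,'knob'),): 
    print([(np.round(x['bbox'],1),round(x['score'],2)) for x in bot.look_for('door_knob',p)], 'expected open',proj(p,T(d,(-50,110,144))))"
```

```text
time: 24.72
tool_pos: [0.4994, 0.1275, 0.049]
tcp_rot: [3.137, -0.168, -0.0]
wrist_force: [0.5, -1.3, -2.4]
width: 0.285
grip_force: 34.6
[-0.236 -0.164 -1.954  0.018  0.047 -0.012] [0.54  0.162 0.077 0.027 0.015 0.035] [0.4995 0.1275 0.0491] 24.925
[(array([190.4, 210.6, 209.1, 221. ]), 0.52)] expected open [[207.1071 217.3233]]
```

```bash
python3 -c "
from go import *
b=bot.read_camera('scene');a=bot.read_camera('top')
for y in(100,105,110): print(y,proj(b,T(d,(-50,y,144))),proj(b,T(d,(-50,y,127))),proj(a,T(d,(-50,y,144))),proj(a,T(d,(-50,y,127))))
print([(np.round(x['bbox'],1),round(x['score'],2)) for x in bot.look_for('door_knob',b)])
g=cv2.cvtColor(b['pixels'],cv2.COLOR_RGB2GRAY); print(g[262:286:2,408:434:2])
g=cv2.cvtColor(a['pixels'],cv2.COLOR_RGB2GRAY); print(g[208:224:2,198:222:2])"
```

```text
100 [[426.3804 308.9654]] [[424.5456 312.8598]] [[211.2539 217.8576]] [[212.8077 219.1328]]
105 [[428.6569 310.7745]] [[426.7788 314.6467]] [[209.1796 217.5904]] [[210.7631 218.869 ]]
110 [[430.9441 312.5919]] [[429.0224 316.4418]] [[207.1071 217.3233]] [[208.7202 218.6055]]
[(array([395.9, 300.3, 451. , 348.5]), 0.8)]
[[ 21  22  20  20  20  21  20  21  28  44  44  39  37]
 [ 21  21  21  21  20  20  22  26  33  44  46  46  45]
 [ 22  21  21  21  20  21  27  35  40  44  46  54  73]
 [ 20  21  21  22  21  23  30  33  42  42  45  69 103]
 [ 21  22  21  21  21  21  23  29  41  39  39  66 104]
 [ 21  21  22  21  22  22  22  31  37  28  35  50  64]
 [ 23  20  21  22  20  21  21  22  24  22  29  35  40]
 [ 33  20  21  21  21  21  21  20  21  21  23  26  33]
 [ 30  20  21  21  20  21  21  22  24  27  31  33  35]
 [ 24  20  19  18  22  26  30  31  34  35  35  35  35]
 [ 21  19  17  18  23  33  37  36  36  36  37  36  36]
 [ 18  17  18  18  20  32  36  35  36  36  37  36  36]]
[[254 254 254 254 254 254 254 254 254 254 254 254]
 [252 253 254 254 255 254 254 254 254 254 254 254]
 [155 168 189 214 230 242 249 252 255 255 255 255]
 [119 122 119 129 199 199 203 133 163 181 203 230]
 [255 182 190 163 231 236 239  70  96  76  73  66]
 [ 63  45 122 150  98  79  69  76  79  80  82  82]
 [ 82  50  59  79  80  82  83  85  86  87  89  89]
 [ 82  54  84  85  87  88  91  90  92  91  93  93]]
```

```bash
python3 -c "
from workcell import bot
print(bot.finish_job())"
```

```text
the job is handed in; nothing more can be done
None
```

The job is handed in at about 25 s of the 56 s: the door was slid to its stop, and the largest pliers are gripped and squeezed at about 35 N, with the spread ring held around the groove at about mid-height, which I checked by a light touch on the hub.

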